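Cups off the pegs onto the turntable

ROBOT

A 6-joint arm with a two-finger parallel gripper is mounted at the origin on the work surface. World frame = base frame: x ahead of the robot, y to its left, z up, the work surface at z = 0. Lengths are in mm, angles in rad, forces in N, time in s.
With the tool pointing down it reaches from about 350 to 775 mm from the base axis. Payload 7.3 kg.
Tool frame: the origin (TCP) lies at the very end of the fingers, on their centre line; the grasp point (between the pads) lies behind it (bot.grip_point_offset is the z of the grasp point in the tool frame, in mm); z points along the fingers, y is the line along which they close (so a half turn about z gives the same grasp; the last joint's range is limited). The gripper opens to 92 mm and grips with 3 to 60 N. Pads are 19 mm wide; open, the fingers measure 130 mm over their backs; the gripper's body (75 mm by 190 mm) begins 47 mm behind the grasp point.
Start: joints at [-1.47, 0.342, 1.524, -0, 1.275, -0.146], TCP at [128.28, -509.106, 226.741] pointing down, gripper open.
Joint ranges: [-2.53, 2.53], [-0.77, 2.02], [0.04, 2.7], [-1, 4.14], [0.28, 2.66], [-3.11, 3.11]. Speed limits (rad/s): [2.57, 2.57, 3.14, 3.14, 3.14, 3.14].

INTERFACE

Orientations are given as [roll, pitch, yaw] about the fixed x, y, z axes, in that order (R = Rz(yaw) Ry(pitch) Rx(roll)).
In Python, from plant import bot gives the robot as it stands. The module is installed in compiled form; this text tells all that it offers.
- The arm moves only by the shell command python3 -m crank 'ROWS'. ROWS is JSON, a list that holds one entry, the list of rows, each a list of 5 numbers: the opening, from 0 (shut) to 1 (fully open), then the shift along the tool's x, y, z in cm, then the turn about the tool's z in degrees. In form: [[[claw, x, y, z, turn], ...]]. A call has exactly 10 rows; each row is the pose to reach, as a shift and turn from the pose commanded when the call began, along the tool's axes at that moment; what a row does not reach only later rows make up. A row lasts 1/10 s, in which the tool goes at most 50 mm and 8.59 degrees, less where a joint would pass 70% of its speed; a pose out of reach is approached as far as the arm can. A call with a gripper value outside its range is refused whole. The fingers move at their own pace and stop on an object; the grip force is fixed at half the most. Time passes only in rows, so rows that repeat a pose let the fingers close, or fill a call up. It gives the time, the measured TCP pose, the force, the opening and the grip force at its end, in the units of the state.
- bot.get_obs(): the state, without advancing time (a new reading comes with each control period).
- bot.capture(name): name is "scene" or "top" or "wrist"; returns (picture, depth): 400x640x3 uint8, red, green, blue; 400x640 float32, mm along the optical axis (not along the pixel's ray), 0 where there is no reading.
- bot.calibration(name): a dict with "vertical_fov" (degrees; the focal length in pixels is half the picture's height over the tangent of half this angle, whatever the lens; pixels are square), "cx", "cy" (the principal point, pixels), "rvec" (rotation vector, rad) and "tvec" (3), from world to camera coordinates, as OpenCV has them; the wrist camera has in their place "tool_from_camera" (4x4, takes a point from camera to tool coordinates, whose origin is the TCP and whose axes are the flange's). Camera axes: x right, y down, z forward; pixel columns grow to the right and rows downward; lengths in mm; the calibration is good to about 2 mm. A picture is of the moment at which its call begins: read the wrist's pose just before it. calibration takes no time and is no camera call.
- bot.close_job(): hands the job in; it is judged then, once.
The state is a dict: "time": time; "joint_positions": joint angles; "dq": joint speeds; "tau": joint torques, N m; "tool_pos": TCP position; "tcp_rot": TCP orientation; "contact_force": force on the tool from outside, world axes, zero at the start; "moment": the same for the moment, N m; "grip_width": finger opening in mm; "finger_force": force on a finger pad.
Only numpy, scipy, OpenCV 4.12 (cv2) and the standard library are available. Lean on these libraries where they do the work, as an engineer would, in place of code of your own. Each camera call takes 0.05 s, during which the arm holds its last target. There are 200 camera calls.

TASK

Lift the blue cup and the orange cup up off their pegs and stand each upright on the turntable, centred on the disc of its own colour with its handle over the coloured bar that points outwards. Set them down gently rather than dropping them, and do not let the turntable turn. Leave the white cup hanging and everything else where it stands.

Things in the scene. Friction and masses are not known exactly. Their poses are not given: they have to be found in the camera images.
- blue_cup: The blue cup: straight round plastic cup, 62 mm outer diameter, wall 3 mm, 95 mm tall, open top, about 0.12 kg. Origin: centre of its underside; z up its axis, +x towards its strap handle (gripping across along y clears handle and peg). It starts hanging by the handle on a peg of the stand, handle towards the stand, underside about 75 mm above the table, leaning up to 3 degrees.
- blue_cup_handle (a point): Point in the blue cup's handle, 45 mm from the cup's axis along its +x, 70 mm above its underside. The handle is a strap loop closed all round and on top, open only downwards: 34 mm wide (y), 53.5 mm out from the axis, 50 to 90 mm above the underside. The peg stands 34 mm up inside it (17.5 x 26 mm), so the cup must rise straight up by more than that to come off.
- blue_mark (a point): Centre of the blue disc (72 mm across) painted on the turntable's top, 85 mm from the turntable's axis; at the height of the top, 30 mm above the table. Turns with the turntable.
- blue_bar (a point): Point on the blue painted bar (30 mm by 16 mm) that runs radially outwards from the blue disc, 45 mm beyond the disc's centre (130 mm from the axis). The handle of the blue cup belongs above this point.
- orange_cup: The orange cup: straight round plastic cup, 62 mm outer diameter, wall 3 mm, 95 mm tall, open top, about 0.12 kg. Origin: centre of its underside; z up its axis, +x towards its strap handle (gripping across along y clears handle and peg). It starts hanging by the handle on a peg of the stand, handle towards the stand, underside about 75 mm above the table, leaning up to 3 degrees.
- orange_cup_handle (a point): Point in the orange cup's handle, 45 mm from the cup's axis along its +x, 70 mm above its underside. The handle is a strap loop closed all round and on top, open only downwards: 34 mm wide (y), 53.5 mm out from the axis, 50 to 90 mm above the underside. The peg stands 34 mm up inside it (17.5 x 26 mm), so the cup must rise straight up by more than that to come off.
- orange_mark (a point): Centre of the orange disc (72 mm across) painted on the turntable's top, 85 mm from the turntable's axis; at the height of the top, 30 mm above the table. Turns with the turntable.
- orange_bar (a point): Point on the orange painted bar (30 mm by 16 mm) that runs radially outwards from the orange disc, 45 mm beyond the disc's centre (130 mm from the axis). The handle of the orange cup belongs above this point.
- turntable (a joint): Angle of the turntable about its upright axis, rad, counter-clockwise from above; any start. A wooden disc 290 mm across, 0.8 kg, top 30 mm above the table, on a very free bearing (about 0.01 N m turns it). The two marks lie 80 degrees apart.
- turntable_base: Fixed foot of the turntable, 170 mm across, on the table. Origin: centre of its underside, on the turntable's axis. Stands left or right of the robot's centre line, the peg stand on the other side.
- stand: Fixed peg stand: foot 85 x 300 x 12 mm, cross bar along y 125 mm high, three upturned pegs (16 x 18 mm) at y = -100, 0, 100 mm, x = -26 mm, tops 159 mm above the table. Three cups hang in any order on its -x side, axes 66 mm from the origin in x, rims 170 mm above the table. Origin: centre of the foot's underside.
- white_cup: White cup of the same shape, hanging on the third peg; it stays there. Origin and axes as for the others.
- ramekin: Glass ramekin, 76 mm across, 42 mm tall, loose on the middle of the turntable. Origin: centre of underside.
- tin0: Lowest of three stacked round steel containers with snap lids, 118 mm across, 50 mm tall each (the stack is 150 mm tall), loose. Origin: centre of underside.
- tin1: Middle of three stacked round steel containers with snap lids, 118 mm across, 50 mm tall each (the stack is 150 mm tall), loose. Origin: centre of underside.
- tin2: Top of three stacked round steel containers with snap lids, 118 mm across, 50 mm tall each (the stack is 150 mm tall), loose. Origin: centre of underside.
- sauce: Amber sauce bottle with red cap, 56 mm across, 160 mm tall, standing between peg stand and turntable, loose. Origin: centre of underside.
- spatula: Wooden spatula 200 mm long lying on the table in front of the robot, loose. Origin near its middle, x along it.
- jar: Green glass jar, 72 mm across, 90 mm tall, at the back, loose. Origin: centre of underside.

How it is judged (in metres and radians):
At the end, for the whole second after the job is handed in: Both cups upright (4.5 deg), at rest, released on the turntable, within 12 mm of their own mark, handle point within 16 mm of its bar point; turntable at rest, marks within 15 mm of their start; white cup, ramekin, containers, bottle, spatula, jar within 20 mm of their starts (horizontal distance between blue_cup and blue_mark below 0.012 m and horizontal distance between blue_cup_handle and blue_bar below 0.016 m and height (world z) of blue_cup between 0.026 and 0.034 m and angle between each of blue_cup, orange_cup's own z axis and vertical below 0.08 rad and linear speed of each of blue_cup, orange_cup below 0.02 m/s and horizontal distance between orange_cup and orange_mark below 0.012 m and horizontal distance between orange_cup_handle and orange_bar below 0.016 m and height (world z) of orange_cup between 0.026 and 0.034 m and velocity of joint turntable between -0.05 and 0.05 rad/s and distance of blue_mark from where it was at the start of the episode below 0.015 m and distance of each of white_cup, ramekin, tin0, tin1, tin2, sauce, spatula, jar from where it was at the start of the episode below 0.02 m); the robot touches nothing.
It fails at once if the turntable is turned more than about 10 degrees (distance of blue_mark from where it was at the start of the episode above 0.015 m).
It fails at once if the blue cup is dropped (falls unheld faster than 0.5 m/s) (linear speed of blue_cup above 0.5 m/s and contact force between blue_cup and the fingers below 0.1 N).
It fails at once if the orange cup is dropped (falls unheld faster than 0.5 m/s) (linear speed of orange_cup above 0.5 m/s and contact force between orange_cup and the fingers below 0.1 N).
It fails at once if the white cup or another bystander is moved more than 30 mm (distance of any of white_cup, ramekin, tin0, tin1, tin2, sauce, spatula, jar from where it was at the start of the episode above 0.03 m).
It also fails if it takes over 72 s, if anything falls off the work surface, if the arm or the gripper's body presses on something with over 40 N, if the wrist force passes 120 N, or if a joint passes its speed limit or range.

## Working session

There is one attempt and no reset: what is moved stays moved. The work goes in short steps, Python scripts to look and compute and a shell command to move; the robot and the scene stay as the last step left them, time stands still between calls to the robot, and variables do not carry over. Pictures are saved under pics/ and viewed, at most 10 in all, crops included, and the job is handed in when it is done.

```bash
mkdir -p pics; cat > h.py <<'E'
import numpy as np, cv2
from plant import bot
from scipy.spatial.transform import Rotation as R
def cal(name):
    c=bot.calibration(name); f=200/np.tan(np.radians(c["vertical_fov"])/2); return c,f
def cloud(name,depth):
    c,f=cal(name); v,u=np.mgrid[0:400,0:640]
    P=np.stack([(u-c["cx"])/f*depth,(v-c["cy"])/f*depth,depth],-1)
    if name=="wrist":
        o=bot.get_obs(); T=np.array(c["tool_from_camera"])
        P=P@T[:3,:3].T+T[:3,3]; r=R.from_euler('xyz',o["tcp_rot"]).as_matrix()
        return P@r.T+np.array(o["tool_pos"])
    M=cv2.Rodrigues(np.array(c["rvec"],float))[0]
    return (P-np.array(c["tvec"]).ravel())@M
def grab(name):
    im,d=bot.capture(name); W=cloud(name,d); W[d<=0]=np.nan
    return im,d,W
E
python3 - <<'E'
from h import *
o=bot.get_obs(); print(o, bot.grip_point_offset)
print(bot.calibration("top"),bot.calibration("wrist"))
for n in("top","scene"):
    im,d,W=grab(n); cv2.imwrite(f"pics/{n}0.png",im[...,::-1]); np.savez(f"{n}0.npz",im=im,d=d,W=W)
E
```

```text
{'time': 0.0, 'joint_positions': array([-1.46999023e+00,  3.42712730e-01,  1.52502670e+00, -3.18107911e-06,
        1.27537255e+00, -1.46019877e-01]), 'dq': array([-0.00136009, -0.00077205,  0.00057879, -0.00121676,  0.00035324,
        0.00082743]), 'tau': array([-7.35075378e-05, -4.31246281e+01, -2.44226897e+01,  7.17032701e-02,
        5.58798818e-02, -1.08195322e-04]), 'tool_pos': array([ 128.24128298, -508.67973845,  226.04675909]), 'tcp_rot': array([-3.14008905e+00, -2.18054965e-04,  2.46826739e-01]), 'contact_force': array([-0.30184009, -0.28005018,  0.54909003]), 'moment': array([ 0.01356665,  0.00882262, -0.01269892]), 'finger_force': 0.0, 'grip_width': 91.63937298693281} -18.8
{'vertical_fov': 46.713901077185426, 'cx': 320.3708122689544, 'cy': 201.3063225345198, 'rvec': array([ 2.21405448, -2.17263872,  0.06294932]), 'tvec': array([ -26.58321433,  591.02134071, 1529.31740479])} {'vertical_fov': 58.792195669377534, 'cx': 321.8759438159712, 'cy': 192.47267730597966, 'tool_from_camera': array([[ 3.70022322e-04, -9.55448615e-01, -2.95157259e-01,
         8.05629112e+01],
       [ 9.99999661e-01,  5.70554823e-04, -5.93289215e-04,
         4.31145395e-01],
       [ 7.35260757e-04, -2.95156940e-01,  9.55448502e-01,
        -1.58104801e+02],
       [ 0.00000000e+00,  0.00000000e+00,  0.00000000e+00,
         1.00000000e+00]])}
```

View pics/top0.png

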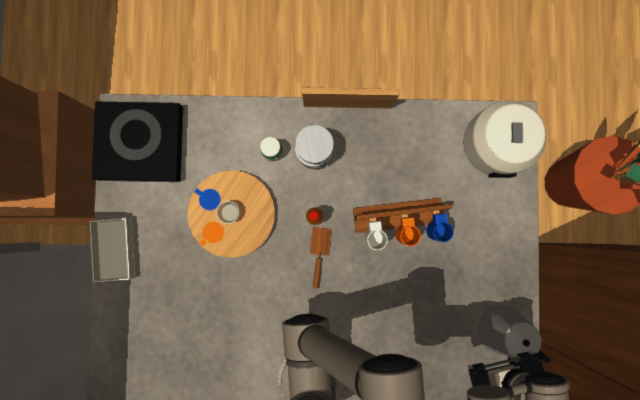

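View pics/scene0.png

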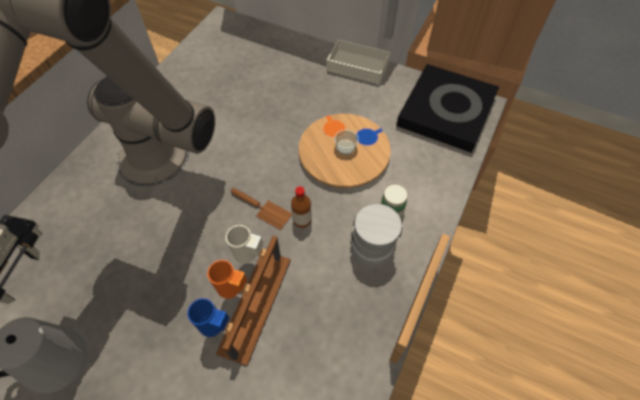

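The top view has +x up and +y left. The turntable centre is at about (232,213), with the blue mark at (210,198) and the orange mark at (213,232). The cups hang as white (377,236), orange (408,232) and blue (440,229). The sauce bottle is at (315,215), between the stand and the turntable.

```bash
python3 - <<'E'
from h import *
z=np.load("top0.npz"); im,W=z["im"],z["W"]
hsv=cv2.cvtColor(im,cv2.COLOR_RGB2HSV).astype(int); H,S,V=hsv[...,0],hsv[...,1],hsv[...,2]
X,Y,Z=W[...,0],W[...,1],W[...,2]
def st(n,m):
    P=W[m]; print(n,m.sum(),np.nanmedian(P,0).round(1),"min",np.nanmin(P,0).round(),"max",np.nanmax(P,0).round())
vv,uu=np.mgrid[0:400,0:640]
tt=(uu>180)&(uu<285)&(vv>165)&(vv<260); rk=(uu>350)&(uu<460)&(vv>195)&(vv<250)
blue=(H>100)&(H<125)&(S>150); org=(H>5)&(H<14)&(S>220)&(V>150)
st("ttop",tt&(Z>22)&(Z<38)); st("ramekin",tt&(Z>60)&(Z<80))
st("bluemark",tt&blue&(Z<45)); st("orgmark",tt&org&(Z<45))
for n,m in(("bluecup",blue&rk),("orgcup",org&rk)):
    st(n,m&(Z>155))
    P=W[m&(Z>160)]; print(P.round(0)[::6].tolist())
st("table",(Z<15)&(uu>200)&(uu<340)&(vv>265)&(vv<300))
st("whitecup",rk&(S<60)&(Z>155)&(uu<395))
st("bar/stand",rk&(Z>115)&(Z<135)&(H<15)&(S>100)&(S<220)&(vv<220))
s=(abs(uu-315)<15)&(abs(vv-215)<15)&(Z>100); st("sauce",s)
s=(abs(uu-314)<25)&(abs(vv-146)<25)&(Z>100); st("tins",s)
s=(abs(uu-270)<14)&(abs(vv-148)<14)&(Z>60); st("jar",s)
P=W[tt&(Z>22)&(Z<38)][:,:2].astype(np.float32); print(cv2.minEnclosingCircle(P))
E
```

```text
ttop 5604 [544.  277.1  29.2] min [401. 136.  22.] max [687. 423.  38.]
ramekin 125 [549.1 292.3  69.3] min [513. 246.  60.] max [584. 322.  78.]
bluemark 340 [593.9 354.3  29.1] min [558. 320.  20.] max [624. 401.  39.]
orgmark 37 [472.9 340.4  27.8] min [452. 307.  23.] max [513. 372.  35.]
bluecup 178 [ 530.4 -379.5  165.2] min [ 471. -415.  155.] max [ 552. -353.  176.]
[[552.0, -382.0, 168.0], [548.0, -364.0, 168.0], [549.0, -383.0, 165.0], [545.0, -364.0, 169.0], [546.0, -382.0, 166.0], [542.0, -364.0, 167.0], [543.0, -383.0, 163.0], [539.0, -367.0, 166.0], [540.0, -392.0, 164.0], [537.0, -380.0, 165.0], [533.0, -365.0, 162.0], [534.0, -382.0, 166.0], [530.0, -368.0, 162.0], [531.0, -385.0, 168.0], [527.0, -372.0, 162.0], [528.0, -387.0, 172.0], [524.0, -373.0, 168.0], [521.0, -366.0, 171.0], [519.0, -404.0, 165.0], [512.0, -357.0, 170.0], [506.0, -358.0, 167.0], [497.0, -355.0, 170.0], [492.0, -412.0, 169.0], [482.0, -359.0, 166.0], [476.0, -366.0, 171.0], [471.0, -387.0, 161.0]]
orgcup 110 [ 516.8 -279.9  166.3] min [ 463. -314.  157.] max [ 538. -255.  173.]
[[538.0, -281.0,
[... 232 characters left out ...]
 -296.0, 163.0], [514.0, -283.0, 168.0], [510.0, -266.0, 163.0], [507.0, -265.0, 165.0], [504.0, -265.0, 169.0], [496.0, -313.0, 167.0], [483.0, -256.0, 169.0], [465.0, -262.0, 168.0]]
table 4612 [316.8 152.1  -0.6] min [258. -84. -14.] max [377. 381.  15.]
whitecup 174 [ 502.6 -183.9  165.1] min [ 443. -218.  155.] max [ 524. -157.  177.]
bar/stand 436 [ 557.3 -277.1  124.3] min [ 533. -426.  116.] max [ 581. -129.  134.]
sauce 219 [539.3   3.1 113.4] min [515. -22. 100.] max [565.  29. 167.]
tins 1210 [758.4   7.5 148.8] min [698. -51. 100.] max [820.  68. 160.]
jar 357 [756.8 148.8  88.3] min [727. 116.  60.] max [791. 185.  98.]
((544.5238647460938, 280.6260070800781), 145.4368438720703)
```

```bash
python3 - <<'E'
from h import *
z=np.load("top0.npz"); W=z["W"]
for p in[(510,330),(500,320),(525,345),(480,322),(500,375),(530,380),(490,395)]: print(p,W[p[1],p[0]].round())
z=np.load("scene0.npz"); W=z["W"]
for p in[(45,345),(30,320),(80,330),(15,240),(20,360),(60,370)]: print(p,W[p[1],p[0]].round())
E
```

```text
(510, 330) [ 212. -584.  170.]
(500, 320) [ 228. -579.  107.]
(525, 345) [ 174. -618.  193.]
(480, 322) [ 204. -548.   17.]
(500, 375) [ 148. -467.  393.]
(530, 380) [ 187. -471.  549.]
(490, 395) [ 173. -365.  605.]
(45, 345) [ 233. -599.  156.]
(30, 320) [ 178. -573.  178.]
(80, 330) [ 185. -537.    3.]
(15, 240) [ 142. -462.  338.]
(20, 360) [ 219. -646.  173.]
(60, 370) [ 252. -629.   75.]
```

```bash
python3 -m crank '[[[1,0,0,-4,0],[1,2,-0.5,-7.3,0],[1,6,-1.5,-7.3,2],[1,11,-2.5,-7.3,4],[1,16,-3.5,-7.3,6.4],[1,21,-4.5,-7.3,6.4],[1,26,-5.5,-7.3,6.4],[1,31,-6.5,-7.3,6.4],[1,35.5,-7.5,-7.3,6.4],[1,39.5,-8.5,-7.3,6.4]]]'
python3 - <<'E'
from h import *
bot.capture("top")
im,d,W=grab("wrist"); o=bot.get_obs(); print(o["tool_pos"],o["tcp_rot"],o["time"],o["joint_positions"])
cv2.imwrite("pics/w1.png",im[...,::-1]); np.savez("w1.npz",im=im,d=d,W=W)
E
```

```text
time: 1.1
tool_pos: [492.5, -328.5, 299.2]
tcp_rot: [-3.141, 0.0, 0.136]
contact_force: [0.0, -1.4, 0.8]
grip_width: 92.1
finger_force: 0.0
[ 494.33918    -326.78216511  298.49135314] [-3.13955967e+00 -4.97594276e-04  1.40798297e-01] 1.2 [-0.71431471  0.43062835  1.19255738  0.00171166  1.5196147   0.71559422]
```

View pics/w1.png

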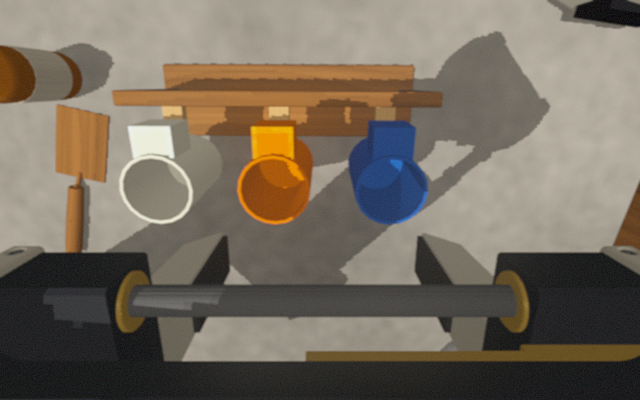

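The wrist view from above shows the rims of white at about (157,188), orange (275,188) and blue (390,188). The handles and stand are towards the top of the picture, and there are free gaps between the cups.

```bash
cat >> h.py <<'E'
from scipy.optimize import least_squares
def masks(im):
    hsv=cv2.cvtColor(im,cv2.COLOR_RGB2HSV).astype(int); H,S,V=hsv[...,0],hsv[...,1],hsv[...,2]
    return {"blue":(H>100)&(H<125)&(S>140),"orange":(H>5)&(H<15)&(S>200)&(V>120)}
def circ(P,R0,c0):
    r=least_squares(lambda c:np.hypot(P[:,0]-c[0],P[:,1]-c[1])-R0,c0,loss="soft_l1",f_scale=1.0)
    e=np.hypot(P[:,0]-r.x[0],P[:,1]-r.x[1])-R0
    return r.x,np.median(abs(e)),len(P)
E
python3 - <<'E'
from h import *
for i in range(4):
    o=bot.get_obs(); print(o["time"],o["tool_pos"].round(2),o["tcp_rot"].round(4))
    if i==1: bot.capture("top")
z=np.load("w1.npz"); im,W=z["im"],z["W"]; m=masks(im)
# recompute world with commanded pose instead of noisy reading
for n,c0 in(("blue",(497,-384)),("orange",(484,-284))):
    P=W[m[n]]; P=P[np.isfinite(P).all(1)]
    h=np.histogram(P[:,2],np.arange(60,185,5)); print(n,h[0])
    zt=np.percentile(P[:,2],99); c=np.array(c0,float)
    for _ in range(4):
        d=P[:,:2]-c; r=np.hypot(*d.T); ang=np.degrees(np.arctan2(d[:,1],d[:,0]))-8
        s=(P[:,2]>zt-6)&(abs(ang)>45)&(r<37)&(r>24)
        c,e,k=circ(P[s],29.7,c)
    d=P[:,:2]-c; r=np.hypot(*d.T)
    hd=(r>35)&(r<60)&(P[:,2]>145); hc=(d[hd].min(0)+d[hd].max(0))/2
    u=d[hd]; a=np.degrees(np.arctan2(np.median(u[:,1]),np.median(u[:,0])))
    # tilt: rim plane
    A=np.c_[P[s][:,:2]-c,np.ones(s.sum())]; pl=np.linalg.lstsq(A,P[s][:,2],rcond=None)[0]
    print(n,"zt",zt.round(1),"c",c.round(1),e.round(2),k,"handle ang",a.round(1),"plane",pl.round(3))
v,u=np.mgrid[0:400,0:640]
s=(v>88)&(v<106)&(u>115)&(u<440)&(abs(W[...,2]-125)<6)
P=W[s][:,:2]; l=cv2.fitLine(P.astype(np.float32),cv2.DIST_HUBER,0,.01,.01).ravel(); print("bar dir",l, np.degrees(np.arctan2(-l[0],l[1])))
E
```

```text
1.2 [ 494.34 -326.78  298.49] [-3.1396e+00 -5.0000e-04  1.4080e-01]
1.2 [ 494.34 -326.78  298.49] [-3.1396e+00 -5.0000e-04  1.4080e-01]
1.25 [ 492.27 -328.33  298.6 ] [-3.1403e+00  1.0000e-03  1.3930e-01]
1.25 [ 492.27 -328.33  298.6 ] [-3.1403e+00  1.0000e-03  1.3930e-01]
blue [   0    0    3  859   85  104  113   99  127  120  125  142  145  162
  170  205  226  218  231  269  681 1482   53    0]
blue zt 170.0 c [ 496.8 -385.2] 0.73 564 handle ang 9.2 plane [4.20000e-02 1.00000e-02 1.67802e+02]
orange [  0   0   1 325  85  96 108 118 117 112 133 129 146 150 164 206 199 214
 212 201 202 169   5   0]
orange zt 168.9 c [ 484.  -286.3] 0.49 245 handle ang 4.6 plane [ 3.40000e-02 -6.10000e-02  1.65978e+02]
bar dir [ 1.4047281e-01 -9.9008453e-01  5.5538556e+02 -2.7629733e+02] -171.92479
```

```bash
python3 -m crank '[[[0.87,-0.3,3,0,0],[0.87,-0.5,5.8,0,0],[0.87,-0.5,5.8,3,0],[0.87,-0.5,5.8,7,0],[0.87,-0.5,5.8,11,0],[0.87,-0.5,5.8,13,0],[0.87,-0.5,5.8,14.5,0],[0.87,-0.5,5.8,16,0],[0.87,-0.5,5.8,17.1,0],[0.87,-0.5,5.8,17.1,0]]]'
python3 - <<'E'
from h import *
im,d,W=grab("wrist"); o=bot.get_obs(); print(o["tool_pos"],o["tcp_rot"],o["time"],o["contact_force"])
cv2.imwrite("pics/w2.png",im[...,::-1]); np.savez("w2.npz",im=im,d=d,W=W)
E
```

```text
time: 2.25
tool_pos: [491.9, -388.2, 127.0]
tcp_rot: [-3.139, 0.002, 0.134]
contact_force: [-0.2, 0.5, -0.1]
grip_width: 80.1
finger_force: 0.0
[ 492.58025854 -388.57644947  128.26042657] [-3.14059430e+00  9.92875935e-04  1.34246239e-01] 2.3 [1.02269066 0.01418035 0.52933092]
```

View pics/w2.png

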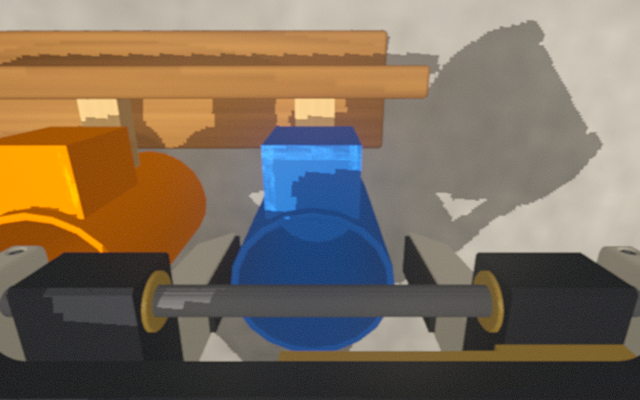

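The blue cup hangs between the open fingers, its rim spanning columns 232–392 and rows 210–350, slightly left of the finger centre (321). I'll measure the offset in the tool frame before closing.

```bash
cat >> h.py <<'E'
def toolcloud(d):
    c,f=cal("wrist"); v,u=np.mgrid[0:400,0:640]; d=np.where(d>0,d,np.nan)
    P=np.stack([(u-c["cx"])/f*d,(v-c["cy"])/f*d,d],-1); T=np.array(c["tool_from_camera"])
    return P@T[:3,:3].T+T[:3,3]
def cupfit(T,m,c0=(0,0),R0=29.7):
    P=T[m]; P=P[np.isfinite(P).all(1)]; P=P[(P[:,2]>-70)&(np.hypot(P[:,0]-c0[0],P[:,1]-c0[1])<75)]
    zt=np.percentile(P[:,2],1); c=np.array(c0,float)
    for _ in range(6):
        q=P[:,:2]-c; r=np.hypot(*q.T); ang=np.degrees(np.arctan2(q[:,1],q[:,0]))
        s=(P[:,2]<zt+5)&(abs(ang)>45)&(r<37)&(r>24); c,e,k=circ(P[s],R0,c)
    q=P[:,:2]-c; r=np.hypot(*q.T); h=(r>36)&(r<58)&(P[:,2]<zt+14); hy=np.percentile(q[h],[2,98],axis=0)
    A=np.c_[P[s][:,:2]-c,np.ones(s.sum())]; pl=np.linalg.lstsq(A,P[s][:,2],rcond=None)[0]
    hm=(hy[0]+hy[1])/2
    print("rimz",zt.round(1),"c",c.round(1),"err",e.round(2),k,"handle x",hy[:,0].round(1),"y",hy[:,1].round(1),"ang",np.degrees(np.arctan2(hm[1],hm[0])).round(1),"plane",pl.round(3))
    return c
E
python3 - <<'E'
from h import *
for f,cs in(("w1",{"blue":(-6,58),"orange":(-5,-41)}),("w2",{"blue":(0,0)})):
    z=np.load(f+".npz"); m=masks(z["im"]); T=toolcloud(z["d"])
    for n,c in cs.items(): print(f,n); 
    for n,c in cs.items():
        T2=T.copy()
        if f=="w1": T2[...,2]-=170
        cupfit(T2,m[n],c)
E
```

```text
w1 blue
w1 orange
rimz -41.6 c [-6.  58.5] err 0.74 515 handle x [34.1 52.8] y [-16.5  16. ] ang -0.3 plane [ -0.04   -0.    -39.662]
rimz -40.4 c [ -4.6 -41.3] err 0.51 204 handle x [51.5 51.9] y [-11.7  17.1] ang 3.0 plane [-2.9000e-02 -5.9000e-02 -3.7978e+01]
w2 blue
rimz -43.3 c [ 8.3 -3.4] err 0.74 2077 handle x [34.2 52.5] y [-16.2  16.3] ang 0.1 plane [-5.0000e-02 -1.0000e-03 -4.1231e+01]
```

```bash
python3 - <<'E'
from h import *
im,d=bot.capture("wrist"); cupfit(toolcloud(d),masks(im)["blue"])
o=bot.get_obs();print(o["tool_pos"])
E
python3 -m crank '[[[0.87,0.4,-0.2,0,0],[0.87,0.8,-0.3,0,0],[0.87,0.8,-0.3,0,0],[0.87,0.8,-0.3,0,0],[0.87,0.8,-0.3,0,0],[0.87,0.8,-0.3,0,0],[0.87,0.8,-0.3,0,0],[0.87,0.8,-0.3,0,0],[0.87,0.8,-0.3,0,0],[0.87,0.8,-0.3,0,0]]]'
python3 - <<'E'
from h import *
im,d=bot.capture("wrist"); cupfit(toolcloud(d),masks(im)["blue"])
o=bot.get_obs();print(o["tool_pos"])
E
```

```text
rimz -42.0 c [ 7.6 -3.7] err 0.75 2074 handle x [34.3 52.5] y [-16.3  16.3] ang -0.0 plane [-4.8000e-02  1.0000e-03 -3.9967e+01]
[ 493.0948923  -388.84109194  129.12123208]
time: 3.35
tool_pos: [500.9, -384.3, 128.7]
tcp_rot: [3.142, 0.0, 0.135]
contact_force: [0.6, -0.0, -0.3]
grip_width: 79.7
finger_force: 0.0
rimz -41.5 c [-1.1 -0.6] err 0.78 1306 handle x [34.2 52.4] y [-16.2  16.2] ang -0.0 plane [-4.7000e-02  1.0000e-03 -3.9397e+01]
[ 500.90849314 -384.28540028  128.73140025]
```

```bash
python3 -m crank '[[[0,0,0,0,0],[0,0,0,0,0],[0,0,0,0,0],[0,0,0,0,0],[0,0,0,0,0],[0,0,0,0,0],[0,0,0,0,0],[0,0,0,0,0],[0,0,0,-0.3,0],[0,0,0,-0.6,0]]]'
python3 - <<'E'
from h import *
im,d=bot.capture("wrist"); cupfit(toolcloud(d),masks(im)["blue"])
o=bot.get_obs();print(o["tool_pos"],o["finger_force"])
E
```

```text
time: 4.4
tool_pos: [500.7, -384.2, 134.7]
tcp_rot: [-3.141, 0.001, 0.135]
contact_force: [-0.8, -0.8, -0.9]
grip_width: 62.6
finger_force: 30.0
rimz -41.5 c [-0.8  0.2] err 0.78 1321 handle x [34.2 52.3] y [-16.8  15.5] ang -0.8 plane [-4.500e-02  3.000e-03 -3.941e+01]
[ 500.85491952 -384.44682219  135.35882377] 29.997990410774946
```

```bash
python3 -m crank '[[[0,0,0,-0.5,0],[0,0,0,-1.2,0],[0,0,0,-2.2,0],[0,0,0,-3.5,0],[0,0,0,-5,0],[0,0,0,-7,0],[0,0,0,-9,0],[0,0,0,-10.5,0],[0,0,0,-11.5,0],[0,0,0,-12,0]]]'
python3 - <<'E'
from h import *
im,d=bot.capture("wrist"); cupfit(toolcloud(d),masks(im)["blue"])
o=bot.get_obs();print(o["tool_pos"],o["finger_force"])
E
```

```text
time: 5.45
tool_pos: [501.4, -384.5, 256.7]
tcp_rot: [3.139, -0.002, 0.135]
contact_force: [0.1, 0.7, -0.3]
grip_width: 62.5
finger_force: 30.0
rimz -41.0 c [-0.4  0.2] err 0.8 1358 handle x [34.2 52.4] y [-16.6  15.5] ang -0.7 plane [-4.4000e-02  2.0000e-03 -3.9126e+01]
[ 501.37055401 -384.56800533  256.72292061] 29.999227467924356
```

```bash
python3 -m crank '[[[0,0.2,-1.5,0,0],[0,0.8,-4.5,0,0],[0,1.6,-9,0,0],[0,2.5,-13.5,0,0],[0,3.3,-18,0,0],[0,4.1,-22.5,0,0],[0,4.9,-27,0,0],[0,5.7,-31.5,0,0],[0,6.6,-36,0,0],[0,7.4,-40.5,0,0]]]'
python3 -m crank '[[[0,0.8,-4.5,0,-5],[0,1.6,-9,0,-10],[0,2.4,-13.5,0,-16],[0,3.2,-17.5,0,-22],[0,3.8,-20.5,0,-28],[0,4.2,-22.8,0,-34],[0,4.2,-22.8,0,-40],[0,4.2,-22.8,0,-45],[0,4.2,-22.8,0,-48.6],[0,4.2,-22.8,0,-48.6]]]'
python3 -m crank '[[[0,0,0,0,0],[0,0,0,0,0],[0,0,0,0,0],[0,0,0,0,0],[0,0,0,0,0],[0,0,0,0,0],[0,0,0,0,0],[0,0,0,0,0],[0,0,0,0,0],[0,0,0,0,0]]]'
python3 - <<'E'
from h import *
im,d=bot.capture("wrist"); cupfit(toolcloud(d),masks(im)["blue"])
o=bot.get_obs();print(o["tool_pos"],o["tcp_rot"],o["finger_force"])
cv2.imwrite("pics/w3.png",im[...,::-1]); np.savez("w3.npz",im=im,d=d)
E
```

```text
time: 6.5
tool_pos: [519.3, 28.9, 254.3]
tcp_rot: [-3.141, 0.001, 0.135]
contact_force: [1.0, -0.4, -2.2]
grip_width: 62.5
finger_force: 30.0
time: 7.5
tool_pos: [530.3, 258.7, 254.0]
tcp_rot: [-3.141, 0.001, 0.984]
contact_force: [0.2, 1.7, -1.0]
grip_width: 62.6
finger_force: 30.0
time: 8.5
tool_pos: [530.6, 258.6, 254.7]
tcp_rot: [3.142, 0.0, 0.983]
contact_force: [-0.3, 0.0, -1.0]
grip_width: 62.6
finger_force: 30.0
rimz -41.0 c [-0.8  0.6] err 0.82 1331 handle x [34.3 52.1] y [-16.6  15.6] ang -0.7 plane [-4.9000e-02  1.0000e-03 -3.9119e+01]
[530.62321744 258.5749109  254.66124366] [3.14152885e+00 8.74734363e-05 9.83313721e-01] 29.999291505664587
```

View pics/w3.png

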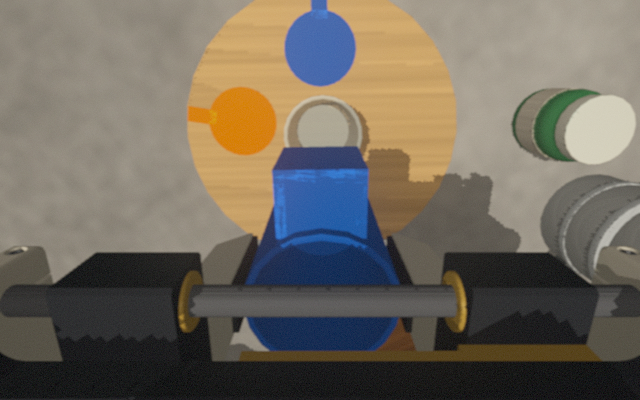

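The wrist view shows the held cup, with the blue disc at about (320,48) and its bar running up from it. The orange disc is at (243,121) with its bar to the left, and the ramekin is at (323,125).

```bash
cat >> h.py <<'E'
def marks(im,d,zp,names=("blue","orange")):
    """marks & turntable centre in tool frame, on plane tool z=zp (pixel rays)"""
    c,f=cal("wrist"); Tm=np.array(c["tool_from_camera"]); v,u=np.mgrid[0:400,0:640]
    r=np.stack([(u-c["cx"])/f,(v-c["cy"])/f,np.ones_like(u,float)],-1)@Tm[:3,:3].T
    P=Tm[:3,3]+r*((zp-Tm[2,3])/r[...,2])[...,None]; T=toolcloud(d); out={}
    near=abs(T[...,2]-zp)<12
    for n in names:
        m=(masks(im)[n]&near).astype(np.uint8); k,l,s,_=cv2.connectedComponentsWithStats(m)
        i=1+np.argmax(s[1:,4]); m=(l==i).astype(np.uint8)
        q=P[max(cv2.findContours(m,cv2.RETR_EXTERNAL,cv2.CHAIN_APPROX_NONE)[0],key=len)[:,0,1],0]*0 if 0 else None
        ct=max(cv2.findContours(m,cv2.RETR_EXTERNAL,cv2.CHAIN_APPROX_NONE)[0],key=len)[:,0]
        ct=ct[(ct[:,1]>1)]; q=P[ct[:,1],ct[:,0],:2]
        x,e,_=circ(q,36,np.median(P[m>0][:,:2],0)); A=P[m>0][:,:2]-x; b=A[np.hypot(*A.T)>39].mean(0)
        out[n]=x; print(n,"disc",x.round(1),"err",e.round(2),"zdepth",np.nanmedian(T[m>0][:,2]).round(1),"bar ang",np.degrees(np.arctan2(b[1],b[0])).round(1))
    return out
E
python3 - <<'E'
from h import *
z=np.load("w3.npz"); im,d=z["im"],z["d"]; T=toolcloud(d)
o=marks(im,d,224.7)
c=np.array(o["blue"])-o["orange"]; print("sep",np.hypot(*c))
hsv=cv2.cvtColor(im,cv2.COLOR_RGB2HSV).astype(int)
m=(abs(T[...,2]-224.7)<8)&(np.mgrid[0:400,0:640][0]<210)&(hsv[...,1]>60)
P=T[m][:,:2].astype(np.float32); print(cv2.minEnclosingCircle(P))
E
```

```text
blue disc [114.7  -0.6] err 2.29 zdepth 224.1 bar ang -2.8Traceback (most recent call last):
  File "<stdin>", line 3, in <module>
  File "h.py", line 49, in marks
    i=1+np.argmax(s[1:,4]); m=(l==i).astype(np.uint8)
        ~~~~~~~~~^^^^^^^^^
    return _wrapfunc(a, 'argmax', axis=axis, out=out, **kwds)
    return bound(*args, **kwds)
ValueError: attempt to get argmax of an empty sequence
```

```bash
python3 - <<'E'
s=open("h.py").read()
s=s.replace("(H>5)&(H<15)&(S>200)&(V>120)","(H>4)&(H<21)&(S>205)&(V>110)")
i=s.index("        q=P[max(");j=s.index("        ct=max("); s=s[:i]+s[j:]
s=s.replace("x,e,_=circ(q,36,np.median(P[m>0][:,:2],0))","x,e,_=circ(q,36,np.median(P[m>0][:,:2],0)); print('R',np.percentile(np.hypot(*(q-x).T),[5,25,50,75,95]).round(1),len(q))")
open("h.py","w").write(s)
E
python3 - <<'E'
from h import *
z=np.load("w3.npz"); im,d=z["im"],z["d"]; T=toolcloud(d)
hsv=cv2.cvtColor(im,cv2.COLOR_RGB2HSV); print(hsv[121,243],hsv[160,400],hsv[48,320])
o=marks(im,d,224.7)
c=np.array(o["blue"])-o["orange"]; print("sep",np.hypot(*c))
v,u=np.mgrid[0:400,0:640]
m=(abs(T[...,2]-224.7)<8)&(v<210)&(v>2)
ct=max(cv2.findContours(m.astype(np.uint8),cv2.RETR_EXTERNAL,cv2.CHAIN_APPROX_NONE)[0],key=len)[:,0]
ct=ct[(ct[:,1]>4)&(ct[:,1]<200)]; q=T[ct[:,1],ct[:,0],:2]; print("tt",circ(q,145,(30,0)))
r=least_squares(lambda p:np.hypot(q[:,0]-p[0],q[:,1]-p[1])-p[2],(30,0,145),loss="soft_l1"); print(r.x)
m=(abs(T[...,2]-182)<6)&(abs(u-323)<45)&(v<148); print("ramekin",m.sum(),np.nanmean(T[m],0))
E
```

```text
[ 17 237 215] [ 16 126 136] [110 148 172]
R [31.6 32.5 33.9 35.1 37.7] 219
blue disc [114.7  -0.6] err 2.29 zdepth 224.1 bar ang -2.8
R [32.2 33.5 35.4 36.5 54.1] 227
orange disc [ 41.2 -86.4] err 2.04 zdepth 224.1 bar ang -81.0
sep 112.94420412797945
tt (array([26.04690085, -0.36472765]), np.float64(2.134555960943345), 644)
[ 31.70139159  -0.36103935 140.94174297]
ramekin 725 [ 50.09256259   0.63532469 183.30962092]
```

```bash
cat > fit.py <<'E'
from h import *
def contour(m,lo=3,hi=398):
    k,l,s,_=cv2.connectedComponentsWithStats(m.astype(np.uint8)); i=1+np.argmax(s[1:,4])
    ct=max(cv2.findContours((l==i).astype(np.uint8),cv2.RETR_EXTERNAL,cv2.CHAIN_APPROX_NONE)[0],key=len)[:,0]
    return ct[(ct[:,1]>lo)&(ct[:,1]<hi)].astype(float)
def fitscene(im,d,zp,dist=True,use=("blue","orange"),rows=205,z0=None):
    c,f=cal("wrist"); Tm=np.array(c["tool_from_camera"]); T=toolcloud(d); near=abs(T[...,2]-zp)<12
    M=masks(im); v,u=np.mgrid[0:400,0:640]
    C={n:contour(M[n]&near&(v<rows)) for n in use}
    C["tt"]=contour(near&(v<rows),3,rows-6)
    def proj(ct,k,dz,p):
        n=np.c_[(ct[:,0]-c["cx"])/f,(ct[:,1]-c["cy"])/f]; r2=(n**2).sum(1,keepdims=True); n=n*(1+k[0]*r2+k[1]*r2**2)
        r=np.c_[n,np.ones(len(n))]@R.from_euler('x',p).as_matrix().T@Tm[:3,:3].T
        return (Tm[:3,3]+r*((zp+dz-Tm[2,3])/r[:,2])[:,None])[:,:2]
    def ctr(p): 
        a={"blue":p[2],"orange":p[2]-np.radians(80)}  # tool z down: ccw angles are negative -> orange = blue +80deg world
        return {n:p[:2]+85*np.array([np.cos(a[n]),np.sin(a[n])]) for n in a}
    def res(p):
        k=p[3:5] if dist else (0,0); pp=p[6] if dist else 0; cs=ctr(p); e=[]
        for n in use:
            q=proj(C[n],k,p[5],pp)-cs[n]; e.append((np.hypot(*q.T)-36)[::1])
        q=proj(C["tt"],k,p[5],pp)-p[:2]; e.append((np.hypot(*q.T)-145)*.5)
        return np.concatenate(e+[np.array([p[5]/2*10,pp/.02*10])])
    r=least_squares(res,[30,0,0 if z0 is None else z0,0,0,0,0],loss="soft_l1")
    cs=ctr(r.x); i=0
    print("centre",r.x[:2].round(1),"blue ang deg",np.degrees(r.x[2]).round(2),"k",r.x[3:5].round(3),"dz",r.x[5].round(1),"pitch",r.x[6].round(4),"med res",np.median(abs(r.fun)).round(2),{n:x.round(1) for n,x in cs.items()})
    return r.x
E
python3 - <<'E'
from fit import *
z=np.load("w3.npz"); 
fitscene(z["im"],z["d"],224.7,False); fitscene(z["im"],z["d"],224.7,True)
E
```

```text
centre [28.3 -1.1] blue ang deg -1.27 k [37.356  0.   ] dz 5.8 pitch 0.0 med res 1.07 {'blue': array([113.3,  -3. ]), 'orange': array([ 41.2, -85.1])}
centre [29.1 -0.9] blue ang deg -1.44 k [ 0.083 -0.113] dz 1.5 pitch -0.0017 med res 0.91 {'blue': array([114.1,  -3. ]), 'orange': array([ 41.7, -84.9])}
```

```bash
python3 -m crank '[[[0,2,0,0,0],[0,5,-0.1,0,0],[0,8,-0.2,1,0],[0,10.2,-0.3,3,-1],[0,11.05,-0.3,6,-1],[0,11.05,-0.3,9,-1],[0,11.05,-0.3,11.5,-1],[0,11.05,-0.3,13,-1],[0,11.05,-0.3,14,-1],[0,11.05,-0.3,14.3,-1]]]'
python3 -m crank '[[[0,0,0,0.3,0],[0,0,0,0.6,0],[0,0,0,0.9,0],[0,0,0,1.2,0],[0,0,0,1.5,0],[0,0,0,1.7,0],[0,0,0,1.9,0],[0,0,0,1.9,0],[0,0,0,1.9,0],[0,0,0,1.9,0]]]'
python3 - <<'E'
from h import *
im,d=bot.capture("wrist"); cupfit(toolcloud(d),masks(im)["blue"])
o=bot.get_obs();print(o["tool_pos"],o["tcp_rot"],o["contact_force"])
cv2.imwrite("pics/w4.png",im[...,::-1]); np.savez("w4.npz",im=im,d=d)
E
```

```text
time: 9.55
tool_pos: [589.0, 352.0, 110.5]
tcp_rot: [-3.141, 0.002, 1.001]
contact_force: [-0.3, 0.1, -0.3]
grip_width: 62.3
finger_force: 30.0
time: 10.55
tool_pos: [589.5, 352.2, 92.8]
tcp_rot: [3.141, -0.0, 1.001]
contact_force: [1.0, -0.2, -1.3]
grip_width: 62.4
finger_force: 30.0
rimz -41.0 c [-0.9  0.6] err 0.83 1246 handle x [34.2 52.1] y [-16.8  15.6] ang -0.8 plane [-4.8000e-02  3.0000e-03 -3.9148e+01]
[589.47016867 352.22595344  92.85568928] [ 3.14134477e+00 -1.93901650e-04  1.00075007e+00] [ 0.1127414   0.17145113 -0.78198195]
```

View pics/w4.png

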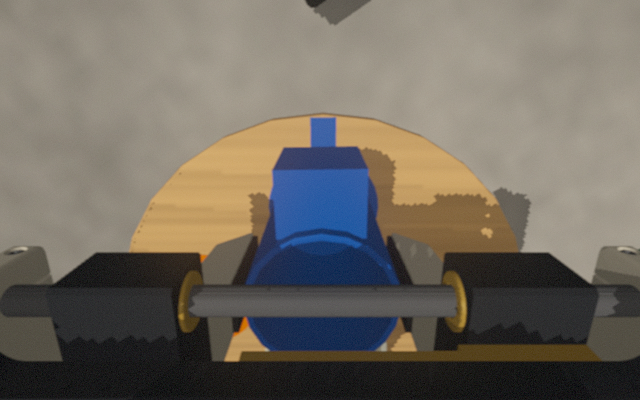

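The handle (columns 275–368) lies over the blue bar (310–336) and the cup hangs a few mm above the turntable. I'll check radially against the turntable's edge at row 115.

```bash
python3 - <<'E'
from h import *
z=np.load("w4.npz"); im,d=z["im"],z["d"]; T=toolcloud(d); v,u=np.mgrid[0:400,0:640]
m=(abs(T[...,2]-62.5)<8)&(v<200); print("topz",np.nanmedian(T[m][:,2]))
ct=max(cv2.findContours(m.astype(np.uint8),cv2.RETR_EXTERNAL,cv2.CHAIN_APPROX_NONE)[0],key=len)[:,0]
ct=ct[(ct[:,1]<196)&(ct[:,1]>100)&((ct[:,0]<260)|(ct[:,0]>385)|(ct[:,1]<135))]; q=T[ct[:,1],ct[:,0]]; q=q[abs(q[:,2]-62)<8][:,:2]
print("tt",circ(q,145,(-85,0)))
b=masks(im)["blue"]&m&(v<147); P=T[b]; print("bar",b.sum(),P.min(0),P.max(0),np.median(P,0))
E
```

```text
topz 62.73985840961282
tt (array([-83.51321979,   1.36988387]), np.float64(0.2764518422486475), 340)
bar 639 [42.32983518 -5.61118092 60.36654815] [59.26187961  8.17013282 64.31787921] [51.08630121  1.24779516 62.29350191]
```

```bash
python3 -m crank '[[[0,-0.2,0.1,0,0],[0,-0.2,0.1,0.1,0],[0,-0.2,0.1,0.2,0],[0,-0.2,0.1,0.3,0],[0,-0.2,0.1,0.35,0],[0,-0.2,0.1,0.4,0],[0,-0.2,0.1,0.45,0],[0,-0.2,0.1,0.5,0],[0,-0.2,0.1,0.5,0],[0,-0.2,0.1,0.5,0]]]'
python3 - <<'E'
from h import *
im,d=bot.capture("wrist"); cupfit(toolcloud(d),masks(im)["blue"])
for i in range(3):
  bot.capture("wrist");o=bot.get_obs();print(o["tool_pos"],o["contact_force"],o["moment"])
E
```

```text
time: 11.6
tool_pos: [589.1, 350.0, 87.7]
tcp_rot: [3.141, 0.0, 1.001]
contact_force: [-0.2, -0.9, -1.5]
grip_width: 62.8
finger_force: 30.0
rimz -41.0 c [-0.9  0.6] err 0.84 1260 handle x [34.1 52.1] y [-16.9  15.7] ang -0.8 plane [-4.9000e-02  5.0000e-03 -3.9128e+01]
[589.1620854  349.98323872  87.70378675] [ 0.87042106 -0.4797534  -0.50034011] [-0.04160637 -0.06445334 -0.01711162]
[589.14081745 350.00572327  87.72252574] [ 1.00570705 -0.75578834 -0.81074329] [-0.116259   -0.03784648  0.01625434]
[589.15849189 349.98562827  87.73713193] [ 1.287881   -0.36516178 -1.69529739] [-0.02229579 -0.05939212 -0.00033956]
```

```bash
python3 -m crank '[[[0,0,0,0.03,0],[0,0,0,0.06,0],[0,0,0,0.06,0],[0,0,0,0.06,0],[0,0,0,0.06,0],[0,0,0,0.06,0],[0,0,0,0.06,0],[0,0,0,0.06,0],[0,0,0,0.06,0],[0,0,0,0.06,0]]]'; python3 -m crank '[[[0,0,0,0.03,0],[0,0,0,0.06,0],[0,0,0,0.06,0],[0,0,0,0.06,0],[0,0,0,0.06,0],[0,0,0,0.06,0],[0,0,0,0.06,0],[0,0,0,0.06,0],[0,0,0,0.06,0],[0,0,0,0.06,0]]]'
python3 - <<'E'
from h import *
im,d=bot.capture("wrist"); cupfit(toolcloud(d),masks(im)["blue"])
for i in range(3):
  bot.capture("wrist");o=bot.get_obs();print(o["tool_pos"],o["contact_force"],o["moment"])
E
```

```text
time: 12.8
tool_pos: [589.1, 349.9, 87.1]
tcp_rot: [3.142, 0.0, 1.001]
contact_force: [-0.0, -0.6, -0.7]
grip_width: 62.8
finger_force: 30.0
time: 13.8
tool_pos: [589.1, 350.0, 86.5]
tcp_rot: [3.142, 0.0, 1.001]
contact_force: [-0.2, -0.6, -1.3]
grip_width: 62.7
finger_force: 30.0
rimz -41.0 c [-0.9  0.5] err 0.82 1281 handle x [34.2 52. ] y [-16.9  15.7] ang -0.8 plane [-4.7000e-02  3.0000e-03 -3.9124e+01]
[589.12986963 349.95415308  86.4726519 ] [-0.31074328  0.34322794 -0.79823225] [-0.06549708 -0.05435194 -0.00195919]
[589.12711226 349.9636604   86.46279922] [-0.70099513  0.77216519 -0.84664532] [-0.0560544  -0.04722507  0.07412932]
[589.12158646 349.98470471  86.46086826] [ 0.13307019  0.13018355 -1.53620701] [-0.03186376 -0.05982053  0.03858676]
```

```bash
python3 -m crank '[[[0,0,0,0.03,0],[0,0,0,0.06,0],[0,0,0,0.08,0],[0,0,0,0.1,0],[0,0,0,0.1,0],[0,0,0,0.1,0],[0,0,0,0.1,0],[0,0,0,0.1,0],[0,0,0,0.1,0],[0,0,0,0.1,0]]]'
python3 - <<'E'
from h import *
for i in range(4):
  bot.capture("wrist");o=bot.get_obs();print(o["tool_pos"],o["contact_force"],o["moment"])
E
```

```text
time: 15.0
tool_pos: [589.5, 350.2, 86.1]
tcp_rot: [3.141, -0.001, 1.001]
contact_force: [0.3, 1.3, 4.5]
grip_width: 62.4
finger_force: 30.0
[589.46593231 350.18407373  86.06791388] [ 0.15828806 -0.21047616  5.17790746] [-0.10801018  0.07611094 -0.04325103]
[589.45923296 350.17390221  86.05571282] [0.55442236 0.34244418 5.07512927] [-0.04894139  0.02487486 -0.06039928]
[589.44406893 350.22693     86.07545041] [-0.34947514  1.01726585  5.51178855] [-0.06394489  0.05945109  0.04233472]
[589.42921974 350.19400916  86.04850561] [-0.12485804  0.49524502  4.88290626] [-0.08779184  0.08351803 -0.05386773]
```

```bash
python3 -m crank '[[[0.7,0,0,0,0],[0.72,0,0,0,0],[0.74,0,0,0,0],[0.77,0,0,0,0],[0.8,0,0,0,0],[0.83,0,0,0,0],[0.87,0,0,0,0],[0.87,0,0,0,0],[0.87,0,0,0,0],[0.87,0,0,0,0]]]'
python3 - <<'E'
from h import *
im,d=bot.capture("wrist"); cupfit(toolcloud(d),masks(im)["blue"]); T=toolcloud(d); v,u=np.mgrid[0:400,0:640]
m=(abs(T[...,2]-56)<8)&(v<200); print("topz",np.nanmedian(T[m][:,2]))
ct=max(cv2.findContours(m.astype(np.uint8),cv2.RETR_EXTERNAL,cv2.CHAIN_APPROX_NONE)[0],key=len)[:,0]
ct=ct[(ct[:,1]<196)&(ct[:,1]>90)&((ct[:,0]<260)|(ct[:,0]>385)|(ct[:,1]<135))]; q=T[ct[:,1],ct[:,0]]; q=q[abs(q[:,2]-56)<8][:,:2]
print("tt",circ(q,145,(-85,0)))
b=masks(im)["blue"]&m&(v<147); P=T[b]; print("bar",b.sum(),P.min(0),P.max(0),np.median(P,0))
E
```

```text
time: 16.2
tool_pos: [589.1, 350.0, 85.5]
tcp_rot: [3.141, 0.0, 1.001]
contact_force: [0.6, -0.4, -0.2]
grip_width: 79.8
finger_force: 0.0
rimz -40.2 c [2.  0.5] err 0.73 1384 handle x [34.2 51.9] y [-16.3  16.2] ang -0.0 plane [-3.6000e-02  6.0000e-03 -3.8919e+01]
topz 55.38672394602584
tt (array([-81.40441899,   0.50779506]), np.float64(0.2632302528041208), 358)
bar 622 [46.04545441 -6.49930883 53.29341823] [61.61740407  7.25677189 56.81010354] [53.98093743  0.63149317 54.8936025 ]
```

```bash
python3 -m crank '[[[0.87,0,0,-0.5,0],[0.87,0,0,-2,0],[0.87,0,0,-4.5,0],[0.87,0,0,-8,0],[0.87,0,0,-12,0],[0.87,0,0,-15.5,0],[0.87,0,0,-17,0],[0.87,-1.4,0.6,-17,0],[0.87,-4.1,1.8,-17,0],[0.87,-8.2,3.6,-17,0]]]'
python3 -m crank '[[[0.87,-4.4,1.9,0,5],[0.87,-8.8,3.8,0,10],[0.87,-13.2,5.8,0,15],[0.87,-17.6,7.7,0,20],[0.87,-22,9.6,0,25],[0.87,-26.4,11.5,0,30],[0.87,-30.8,13.4,0,35],[0.87,-35.2,15.4,0,40],[0.87,-39.6,17.3,0,45],[0.87,-44,19.2,0,49.6]]]'
python3 -m crank '[[[0.87,-1.2,3.5,0,0],[0.87,-1.8,6,0,0],[0.87,-2.1,7,0,0],[0.87,-2.1,7,2,0],[0.87,-2.1,7,3,0],[0.87,-2.1,7,3,0],[0.87,-2.1,7,3,0],[0.87,-2.1,7,3,0],[0.87,-2.1,7,3,0],[0.87,-2.1,7,3,0]]]'
python3 - <<'E'
from h import *
im,d=bot.capture("wrist"); o=bot.get_obs(); print(o["tool_pos"],o["tcp_rot"]); T=toolcloud(d); T[...,2]-=110; cupfit(T,masks(im)["orange"])
np.savez("w5.npz",im=im,d=d)
im,d,W=grab("top"); cv2.imwrite("pics/t5.png",cv2.resize(im[130:290,150:470,::-1],None,fx=2.4,fy=2.4))
E
```

```text
time: 17.25
tool_pos: [574.9, 262.2, 256.7]
tcp_rot: [3.141, -0.002, 1.003]
contact_force: [1.2, -1.4, 0.1]
grip_width: 79.7
finger_force: 0.0
time: 18.25
tool_pos: [498.9, -214.5, 257.3]
tcp_rot: [3.14, -0.002, 0.132]
contact_force: [0.2, 0.9, -0.5]
grip_width: 79.9
finger_force: 0.0
time: 19.25
tool_pos: [488.2, -284.6, 226.0]
tcp_rot: [3.141, -0.001, 0.135]
contact_force: [0.0, 0.2, -0.5]
grip_width: 79.6
finger_force: 0.0
[ 488.16888214 -284.66557525  225.89633313] [ 3.14105342e+00 -4.37182594e-04  1.35298774e-01]
rimz -54.2 c [-2.1 -0.3] err 0.75 796 handle x [34.4 52.7] y [-16.1  16. ] ang -0.0 plane [-4.8000e-02  1.0000e-03 -5.2269e+01]
```

View pics/t5.png

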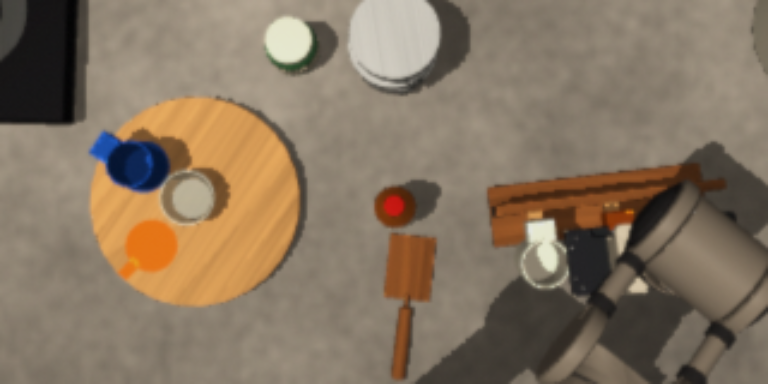

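The blue cup stands on its disc with its handle outwards, and the turntable has not turned. The gripper is centred over the orange cup, between its neighbours.

```bash
python3 -m crank '[[[0.87,-0.2,0,1,0],[0.87,-0.2,0,3,0],[0.87,-0.2,0,5,0],[0.87,-0.2,0,7,0],[0.87,-0.2,0,8.5,0],[0.87,-0.2,0,9.4,0],[0.87,-0.2,0,9.7,0],[0.87,-0.2,0,9.7,0],[0.87,-0.2,0,9.7,0],[0.87,-0.2,0,9.7,0]]]'
python3 - <<'E'
from h import *
im,d=bot.capture("wrist"); o=bot.get_obs(); print(o["tool_pos"],o["contact_force"]); cupfit(toolcloud(d),masks(im)["orange"])
E
```

```text
time: 20.35
tool_pos: [486.4, -285.3, 129.3]
tcp_rot: [3.14, -0.001, 0.135]
contact_force: [-0.4, 0.3, 0.4]
grip_width: 80.2
finger_force: 0.0
[ 486.33900118 -285.21775626  129.23491556] [-0.07968788 -0.80915902  0.25045031]
rimz -40.9 c [ 0.1 -0.5] err 0.77 1357 handle x [34.1 52.6] y [-15.1  16.2] ang 0.7 plane [-4.9000e-02  2.0000e-03 -3.8825e+01]
```

```bash
python3 -m crank '[[[0,0,0,0,0],[0,0,0,0,0],[0,0,0,0,0],[0,0,0,0,0],[0,0,0,0,0],[0,0,0,0,0],[0,0,0,0,0],[0,0,0,0,0],[0,0,0,-0.3,0],[0,0,0,-0.6,0]]]' && python3 -m crank '[[[0,0,0,-0.5,0],[0,0,0,-1.2,0],[0,0,0,-2.2,0],[0,0,0,-3.5,0],[0,0,0,-5,0],[0,0,0,-7,0],[0,0,0,-9,0],[0,0,0,-10.5,0],[0,0,0,-11.5,0],[0,0,0,-12,0]]]'
python3 - <<'E'
from h import *
im,d=bot.capture("wrist"); o=bot.get_obs(); print(o["tool_pos"],o["tcp_rot"]); cupfit(toolcloud(d),masks(im)["orange"])
E
```

```text
time: 21.4
tool_pos: [485.8, -284.9, 134.4]
tcp_rot: [-3.141, 0.001, 0.135]
contact_force: [0.1, -1.2, -1.8]
grip_width: 62.8
finger_force: 30.0
time: 22.4
tool_pos: [486.3, -285.2, 256.0]
tcp_rot: [3.14, -0.001, 0.135]
contact_force: [-0.4, 0.6, -1.2]
grip_width: 63.0
finger_force: 30.0
[ 486.36062473 -285.19601197  256.08476551] [ 3.13994731e+00 -1.57673229e-03  1.35127532e-01]
rimz -41.1 c [0.8 0.2] err 0.77 1423 handle x [34.3 52.4] y [-16.2  15.9] ang -0.2 plane [-4.7000e-02  1.0000e-03 -3.9158e+01]
```

```bash
python3 -m crank '[[[0,0.4,-1.5,0,0],[0,1.2,-4.4,0,-4],[0,2.5,-8.7,0,-11],[0,3.7,-13,0,-18],[0,4.9,-17.3,0,-25],[0,6.1,-21.7,0,-32],[0,7.3,-26,0,-39],[0,8.6,-30.3,0,-46],[0,9.8,-34.6,0,-53],[0,11,-39,0,-60]]]' && python3 -m crank '[[[0,4.3,-1.1,0,-8],[0,8.5,-2.1,0,-16],[0,11.8,-2.9,0,-24],[0,13.8,-3.4,0,-32],[0,14.6,-3.7,0,-40],[0,14.6,-3.7,0,-48],[0,14.6,-3.7,0,-56],[0,14.6,-3.7,0,-63],[0,14.6,-3.7,0,-68],[0,14.6,-3.7,0,-69.7]]]' && python3 -m crank '[[[0,0,0,0,0],[0,0,0,0,0],[0,0,0,0,0],[0,0,0,0,0],[0,0,0,0,0],[0,0,0,0,0],[0,0,0,0,0],[0,0,0,0,0],[0,0,0,0,0],[0,0,0,0,0]]]'
python3 - <<'E'
from h import *
im,d=bot.capture("wrist"); cupfit(toolcloud(d),masks(im)["orange"])
o=bot.get_obs();print(o["tool_pos"],o["tcp_rot"],o["finger_force"])
cv2.imwrite("pics/w6.png",im[...,::-1]); np.savez("w6.npz",im=im,d=d)
marks(im,d,o["tool_pos"][2]-30,("orange",))
E
```

```text
time: 23.45
tool_pos: [541.5, 118.9, 253.6]
tcp_rot: [-3.14, 0.001, 1.188]
contact_force: [0.5, -0.2, -1.4]
grip_width: 62.4
finger_force: 30.0
time: 24.45
tool_pos: [562.5, 266.1, 253.4]
tcp_rot: [-3.14, -0.001, 2.401]
contact_force: [-0.5, 0.4, -1.2]
grip_width: 62.2
finger_force: 30.0
time: 25.45
tool_pos: [563.6, 265.4, 254.5]
tcp_rot: [-3.142, 0.0, 2.399]
contact_force: [0.2, 0.4, -0.9]
grip_width: 62.3
finger_force: 30.0
rimz -40.9 c [-0.7  0.1] err 0.73 1270 handle x [34.3 52.7] y [-16.3  16. ] ang -0.2 plane [-3.7000e-02  0.0000e+00 -3.9202e+01]
[563.54801063 265.41250697 254.48167963] [-3.14152063e+00  4.20251357e-05  2.39875139e+00] 29.999658800661564
R [33.5 34.  34.6 35.6 40.4] 215
orange disc [110.2   0.4] err 1.65 zdepth 223.9 bar ang 0.4
```

View pics/w6.png

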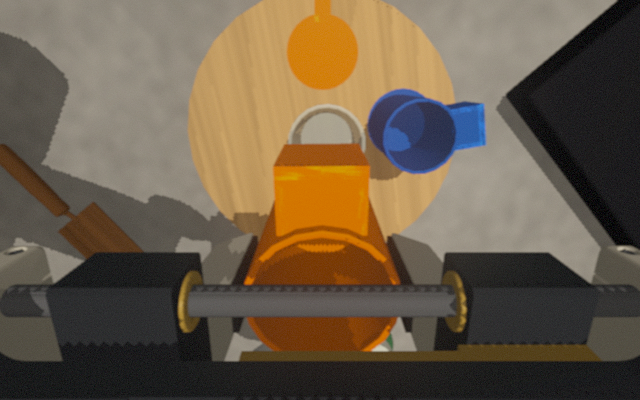

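The wrist view shows the orange disc at about (322,50) straight ahead, with its bar pointing outwards. The blue cup stands at the right with its handle over its own bar.

```bash
python3 -m crank '[[[0,2,0,0,0],[0,5,0,0,0],[0,8,0,1,0],[0,10,0,3,0],[0,10.6,0,6,0],[0,10.6,0,9,0],[0,10.6,0,11.5,0],[0,10.6,0,13,0],[0,10.6,0,14,0],[0,10.6,0,14.3,0]]]' && python3 -m crank '[[[0,0,0,0.3,0],[0,0,0,0.6,0],[0,0,0,0.9,0],[0,0,0,1.2,0],[0,0,0,1.5,0],[0,0,0,1.7,0],[0,0,0,1.9,0],[0,0,0,1.9,0],[0,0,0,1.9,0],[0,0,0,1.9,0]]]'
cat > near.py <<'E'
from h import *
import sys
def near(n,zp):
    im,d=bot.capture("wrist"); cupfit(toolcloud(d),masks(im)[n]); T=toolcloud(d); v,u=np.mgrid[0:400,0:640]
    m=(abs(T[...,2]-zp)<8)&(v<200); print("topz",np.nanmedian(T[m][:,2]))
    k,l,s,_=cv2.connectedComponentsWithStats(m.astype(np.uint8)); m=l==1+np.argmax(s[1:,4])
    ct=max(cv2.findContours(m.astype(np.uint8),cv2.RETR_EXTERNAL,cv2.CHAIN_APPROX_NONE)[0],key=len)[:,0]
    ct=ct[(ct[:,1]<196)&(ct[:,1]>90)&((ct[:,0]<260)|(ct[:,1]<135))]; q=T[ct[:,1],ct[:,0]]; q=q[abs(q[:,2]-zp)<8][:,:2]
    print("tt",circ(q,145,(-85,0)))
    b=masks(im)[n]&m&(v<147)&(abs(u-322)<40); P=T[b]; print("bar",b.sum(),P.min(0),P.max(0),np.median(P,0))
    o=bot.get_obs();print(o["tool_pos"],o["tcp_rot"],o["contact_force"]); return im
if __name__=="__main__":
    im=near(sys.argv[1],float(sys.argv[2])); cv2.imwrite(sys.argv[3],im[...,::-1])
E
python3 near.py orange 62.7 pics/w7.png
```

```text
time: 26.5
tool_pos: [484.6, 337.3, 110.6]
tcp_rot: [-3.14, -0.001, 2.399]
contact_force: [-0.4, -0.6, -1.0]
grip_width: 62.8
finger_force: 30.0
time: 27.5
tool_pos: [485.6, 337.2, 92.6]
tcp_rot: [3.141, 0.0, 2.399]
contact_force: [-0.5, -0.2, -1.6]
grip_width: 62.7
finger_force: 30.0
rimz -41.1 c [-1.   0.1] err 0.69 1176 handle x [34.2 53. ] y [-16.5  15.8] ang -0.5 plane [-3.2000e-02  5.0000e-03 -3.9333e+01]
topz 62.50229598708279
tt (array([-82.84525175,   0.51665885]), np.float64(0.2323822228588881), 271)
bar 677 [43.52808949 -7.12398283 60.06548466] [60.38619935  7.85372207 64.52205038] [51.91319918  0.36373047 62.091122  ]
[485.54423993 337.15107074  92.58850739] [3.14143201e+00 1.68595788e-04 2.39880704e+00] [-0.09684958 -0.48063367 -0.64507528]
```

```bash
python3 -m crank '[[[0,0,0,0.1,0],[0,0,0,0.2,0],[0,0,0,0.3,0],[0,0,0,0.4,0],[0,0,0,0.48,0],[0,0,0,0.54,0],[0,0,0,0.58,0],[0,0,0,0.6,0],[0,0,0,0.62,0],[0,0,0,0.62,0]]]' && python3 -m crank '[[[0,0,0,0.02,0],[0,0,0,0.04,0],[0,0,0,0.04,0],[0,0,0,0.04,0],[0,0,0,0.04,0],[0,0,0,0.04,0],[0,0,0,0.04,0],[0,0,0,0.04,0],[0,0,0,0.04,0],[0,0,0,0.04,0]]]'
```

```text
time: 28.55
tool_pos: [485.5, 337.2, 86.4]
tcp_rot: [3.141, 0.0, 2.399]
contact_force: [-0.3, -0.6, -0.6]
grip_width: 62.2
finger_force: 30.0
time: 29.55
tool_pos: [485.6, 337.3, 86.2]
tcp_rot: [3.141, 0.0, 2.399]
contact_force: [-1.9, 1.1, 5.5]
grip_width: 62.4
finger_force: 30.0
```

Contact at 5.5 N, so I'll release gently.

```bash
python3 -m crank '[[[0.7,0,0,0,0],[0.72,0,0,0,0],[0.74,0,0,0,0],[0.77,0,0,0,0],[0.8,0,0,0,0],[0.83,0,0,0,0],[0.87,0,0,0,0],[0.87,0,0,0,0],[0.87,0,0,0,0],[0.87,0,0,0,0]]]'; python3 near.py orange 56 pics/w8.png
```

```text
time: 30.55
tool_pos: [485.5, 337.1, 85.9]
tcp_rot: [-3.142, 0.0, 2.399]
contact_force: [-0.0, -1.0, -0.5]
grip_width: 80.0
finger_force: 0.0
rimz -39.9 c [ 2.2 -0. ] err 0.68 1357 handle x [34.3 52.8] y [-15.7  16.9] ang 0.8 plane [ 2.0000e-03  1.0000e-03 -3.8884e+01]
topz 55.79892170397069
tt (array([-82.86754081,   0.51816231]), np.float64(0.22680763841202634), 271)
bar 545 [47.70434061 -6.26517996 53.37538911] [60.36654573  8.73817009 57.19084185] [53.92802819  1.53770262 55.30712536]
[485.48059856 337.1249834   85.89178468] [3.14158971e+00 9.74471261e-05 2.39881789e+00] [0.14077639 0.87097813 0.12007463]
```

```bash
python3 -m crank '[[[0.87,0,0,-0.5,0],[0.87,0,0,-2,0],[0.87,0,0,-4.5,0],[0.87,0,0,-8,0],[0.87,0,0,-12,0],[0.87,-2,0,-15,0],[0.87,-5,0,-15,0],[0.87,-8,0,-15,0],[0.87,-9,0,-15,0],[0.87,-9,0,-15,0]]]' && python3 -m crank '[[[0.87,0,0,0,0],[0.87,0,0,0,3],[0.87,0,0,0,9],[0.87,0,0,0,16],[0.87,0,0,0,24],[0.87,0,0,0,32],[0.87,0,0,0,37],[0.87,0,0,0,40],[0.87,0,0,0,40],[0.87,0,0,0,40]]]'
python3 - <<'E'
from h import *
bot.capture("top"); im,d=bot.capture("wrist"); T=toolcloud(d); m=masks(im)
cv2.imwrite("pics/w9.png",im[...,::-1]); o=bot.get_obs(); r=R.from_euler('xyz',o["tcp_rot"]).as_matrix()
W=T@r.T+o["tool_pos"]
for n,c0 in(("blue",(591,352)),("orange",(483,339))):
    P=W[m[n]]; P=P[np.isfinite(P).all(1)]; P=P[(P[:,2]>110)]; c=np.array(c0,float)
    hx=c-[545.8,282]; ha=np.arctan2(hx[1],hx[0])
    for _ in range(6):
        q=P[:,:2]-c; rr=np.hypot(*q.T); a=(np.arctan2(q[:,1],q[:,0])-ha+np.pi)%(2*np.pi)-np.pi
        s=(P[:,2]>np.percentile(P[:,2],98)-5)&(abs(a)>.8)&(rr<37)&(rr>25); c,e,k=circ(P[s],29.7,c)
    s&=(abs(rr-29.5)<3)
    A=np.c_[P[s][:,:2]-c,np.ones(s.sum())]; pl=np.linalg.lstsq(A,P[s][:,2],rcond=None)[0]
    q=P[:,:2]-c; rr=np.hypot(*q.T); h=(rr>38)&(rr<56); hm=q[h].mean(0)
    print(n,"rim c",c.round(1),"err",e.round(2),s.sum(),"plane",pl.round(3),"handle",np.degrees(np.arctan2(hm[1],hm[0])).round(1))
print(o["tool_pos"],o["tcp_rot"])
E
```

```text
time: 31.6
tool_pos: [552.4, 275.3, 235.8]
tcp_rot: [-3.141, -0.0, 2.397]
contact_force: [-0.2, 0.3, -0.7]
grip_width: 80.0
finger_force: 0.0
time: 32.6
tool_pos: [551.0, 277.1, 236.0]
tcp_rot: [-3.141, -0.0, 1.703]
contact_force: [0.9, 0.6, -0.5]
grip_width: 80.0
finger_force: 0.0
blue rim c [590.6 350.2] err 0.67 575 plane [-3.00000e-03  2.00000e-03  1.24983e+02] handle 57.9
orange rim c [484.5 338.6] err 0.8 768 plane [8.00000e-03 2.00000e-03 1.24631e+02] handle 135.1
[551.38293908 276.70942198 235.93270963] [-3.14152999e+00  1.85254829e-05  1.70244828e+00]
```

View pics/w9.png

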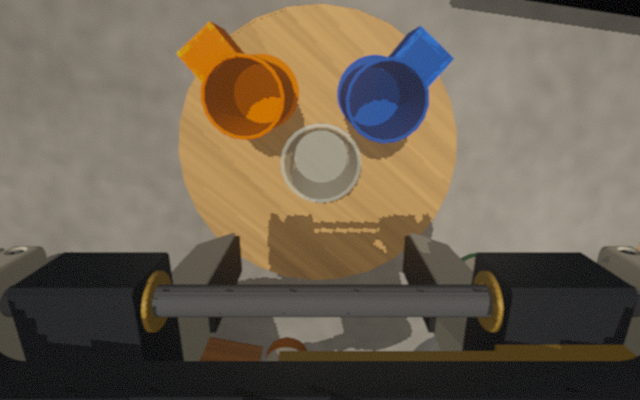

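Both cups stand upright on their discs with handles outwards, rims level at 125 mm, and the ramekin and turntable look unmoved. I'm handing in.

```bash
python3 -c "
from plant import bot
print(bot.close_job())"
```

```text
the job is handed in; nothing more can be done
None
```

The job is handed in at about 33 s: the blue and orange cups stand upright and released on their own discs, handles outwards, about 2–3 mm off centre by my camera measurements. The turntable did not visibly turn; the hand-in gave no verdict, and I did not re-measure the white cup and the other objects at the end.

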